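# Walk the mould block round to the fence

## Robot

A 6-joint arm with a two-finger parallel gripper is mounted at the origin on the work surface. World frame = base frame: x ahead of the robot, y to its left, z up, the work surface at z = 0. Lengths are in m, angles in degrees, forces in N, time in s.
With the tool pointing down it reaches from about 0.35 to 0.775 m from the base axis. Payload 5.5 kg.
Tool frame: the origin (TCP) lies midway between the tips of the shut fingers; the grasp point (between the pads) lies 19 mm behind it (env.pinch_z is the distance from the TCP to the grasp point, in m); z points along the fingers, y is the line along which they close (so a half turn about z gives the same grasp; the last joint's range is limited). The gripper opens to 85 mm and grips with 20 to 120 N. Pads are 22 mm wide; open, the fingers measure 114 mm over their backs; the gripper's body (76 mm by 85 mm) begins 54 mm behind the grasp point. The pads swing forward as they close: fully open they stand 13 mm farther back than shut.
Start: joints at [63.965, 17.945, 2.641, 74.691, 0, 82.002], TCP at [0.178, 0.547, 0.231] pointing down, gripper open.
Joint ranges: [-158.12, 158.12], [-49.38, 96.58], [-58.88, 72.47], [-126.05, 133.96], [-84.25, 85.87], [-180, 180]. Speed limits (degrees/s): [147.25, 147.25, 180, 180, 180, 180].

## Interface

Orientations are given as [roll, pitch, yaw] about the fixed x, y, z axes, in that order (R = Rz(yaw) Ry(pitch) Rx(roll)).
In Python, from plant import sensors, read_camera, camera_model, job_done, spotter, env gives the robot as it stands.
- The arm moves only by the tool carry_out, never from a script. Its argument "series" is a list that holds one entry, the list of rows, each a list of 7 numbers: the closure in counts, from 0 (fully open) to 255 (shut), then the shift along the tool's x, y, z in cm, then the turn, a rotation vector about the tool's x, y, z in degrees. A call has exactly 8 rows; each row shifts and turns the commanded pose from where the row before left it, along the tool's axes as they then stand; what a row does not reach is not made up. A row lasts 1/12 s, in which the tool goes at most 41.7 mm and 7.16 degrees, less where a joint would pass 70% of its speed; a pose out of reach is approached as far as the arm can. A call is refused whole if a number of a shift passes 4.17 or a number of a turn 7.16, either way. A call with a gripper value outside its range is refused whole. The fingers move at their own pace and stop on an object; the grip force is fixed at half the most. Time passes only in rows, so rows that do not move let the fingers close, or fill a call up. It gives the time, the measured TCP pose, the force, the opening and the grip force at its end, in the units of the state.
- sensors.get_state(): the state, without advancing time (a new reading comes with each control period).
- read_camera(name): name is "side" or "top"; returns (picture, depth): 384x512x3 uint8, red, green, blue; 384x512 float32, m along the optical axis (not along the pixel's ray), 0 where there is no reading.
- camera_model(name): a dict with "intrinsics" (3x3 intrinsics, pixels), "R" (3x3) and "t" (3): a world point X has camera coordinates R X + t. Camera axes: x right, y down, z forward; pixel columns grow to the right and rows downward; lengths in m; the calibration is good to about 2 mm. A picture is of the moment at which its call begins. camera_model takes no time and is no camera call.
- job_done(): hands the job in; it is judged then, once.
Trained networks look in the newest picture that a camera, given by its name, has taken for a name from the list of things; names that differ only in an ending like _2 or _b are one class to them, and where a whole thing is asked for, a point or a joint stands for the part that bears it (a point fixed in the world has none). Each returns a list of dicts, best first, with "score" (0 to 1); they miss things now and then, are a little off and sometimes report something else, mostly with a low value. They report only what shows in the picture. A call takes as long as a camera call. They do not tell look-alikes from the thing itself.
- spotter.cut_out(label, camera): "pixels" (384x512 bool, what is visible of it) and "extent" ([left, top, right, bottom] in pixels, round what is visible of it).
The state is a dict: "time_s": time; "joints": joint angles; "joint_vel": joint speeds; "joint_torque": joint torques, N m; "eef_pos": TCP position; "tool_rot": TCP orientation; "force": force on the tool from outside, world axes, zero at the start; "ft_torque": the same for the moment, N m; "width": finger opening in m; "grasp_force": force on a finger pad.
Only numpy, scipy, OpenCV 4.12 (cv2) and the standard library are available. Lean on these libraries where they do the work, as an engineer would, in place of code of your own. Each camera call takes 0.05 s, during which the arm holds its last target. There are 200 camera calls.

## Task

The heavy steel mould block stands askew on the setting plate. Push it round with the fingertips, a little at a time at its corners, first one and then another, until a long side (either one) squarely faces the steel fence, and only then push it up and leave it with that long side flat against the fence, the whole block between the fence's two ends. Do not grip, lift or tip the block, keep its corners off the fence while it still stands askew, and leave everything else on the plate and the bench where it is.

Things in the scene. Friction and masses are not known exactly. Their poses are not given: they have to be found in the camera images.
- plate: Dark ground steel setting plate, fixed to the bench, 360 x 460 x 20 mm (x, y, z); flat top 20 mm above the bench. Its grid of small tapped holes is no obstacle; a low wire handle at each y end. Origin: centre of its underside; z up. The fence stands across its +x part, away from the robot, along y. The plate is turned up to 0.22 rad on the bench.
- fence: Straight steel bar screwed to the plate, fixed, 25 x 180 x 25 mm (x, y, z), its top 45 mm above the bench; two cap screws stand 8 mm above that. Origin: middle of the foot of its working face, at the plate's top (20 mm above the bench). The working face is the plane x = 0 and looks to -x; the bar fills x = 0 to 25, y = -90 to 90 mm. Same axes as the plate.
- block: Heavy loose steel mould block, 90 (own x) x 125 (own y) x 40 mm high, about 3 kg; 8 mm deep cavity on top. Long sides: faces at x = +-45 mm. Origin: centre of underside, z up. A push of 5 to 11 N slides it; it stays where left. Pushed near a corner it turns about a point 40 to 60 mm past its centre. Starts with x 54 to 126 deg anticlockwise of the fence's x, centre 110 to 135 mm before the fence.
- step_block: Bystander: loose steel step packing block on the plate, 28 x 60 x 42 mm, stepped along y. Origin: centre of its underside.
- strap: Bystander: loose slotted steel strap clamp lying on the plate, 100 x 30 x 16 mm. Origin: centre of its underside.
- collet: Bystander: loose steel collet standing on the plate, 41 mm across at the top, 50 mm high. Origin: centre of its underside.
- v_block: Bystander: loose small steel V-block on the plate, 40 x 45 x 34 mm. Origin: centre of its underside.
- hammer: Bystander: brass hammer with wooden handle lying on the bench to the left of the plate, 260 mm long along its x, about 26 mm thick. Origin: middle of its length, on the bench.
- wrench: Bystander: wrench lying on the bench to the right of the plate, 180 mm long along its x, about 20 mm thick. Origin: middle of its length, on the bench.
- tin: Bystander: closed tin standing on the bench to the right of the plate, 60 mm across, 90 mm high. Origin: centre of its underside.
There are look-alikes about, which are no part of the job. Leave any turquoise look-alike of the block alone.

How it is judged:
By the outcome, as a careful person would: the job done as asked, in the order asked, and still so for the second after the job is handed in, with the robot touching nothing.
It also fails if it takes over 64 s, if anything falls off the work surface, if the arm or the gripper's body presses on something with over 40 N, if the wrist force passes 120 N, or if a joint passes its speed limit or range.

## Working session

There is one attempt and no reset: what is moved stays moved. The work goes in short steps, Python scripts to look and compute and a tool call to move; the robot and the scene stay as the last step left them, time stands still between calls to the robot, and variables do not carry over. Pictures are saved under pics/ and viewed, at most 10 in all, crops included, and the job is handed in when it is done.

Besides the shell and the picture viewer there is one more tool, called after "Emit:" as name(argument=value, ...) on one line, values as JSON. carry_out: Moves the arm, as the interface text tells. Its arguments: {"type":"object","properties":{"series":{"type":"array","items":{"type":"array","items":{"type":"array","items":{"type":"number"}}}}},"required":["series"]}

```bash
ls; mkdir -p pics
cat > h.py <<'E'
import numpy as np, cv2
from plant import sensors, read_camera, camera_model, job_done, spotter, env
def cloud(cam,depth):
    m=camera_model(cam);K=np.array(m["intrinsics"]);R=np.array(m["R"]);t=np.array(m["t"])
    v,u=np.mgrid[:384,:512]
    c=np.stack([(u-K[0,2])/K[0,0]*depth,(v-K[1,2])/K[1,1]*depth,depth],-1)
    return (c-t)@R
def rect(P):
    r=cv2.minAreaRect(P[:,:2].astype(np.float32)*1000)
    return r, cv2.boxPoints(r).round(1)
E
python3 - <<'E'
from h import *
s=sensors.get_state();print(s)
ims=[]
for c in("top","side"):
    im,d=read_camera(c);np.savez(f"{c}0.npz",im=im,d=d);cv2.imwrite(f"pics/{c}0.png",im[:,:,::-1])
    W=cloud(c,d)
    for l in ("block","fence","plate","strap","collet","v_block","step_block","tin"):
        if c=="side" and l not in("block","fence"):continue
        for k in spotter.cut_out(l,c)[:3]:
            p=k["pixels"]&(d>0);P=W[p]
            print(c,l,round(k["score"],2),k["extent"],p.sum(),np.median(P,0).round(3) if p.sum() else "")
E
```

```text
pics
{'time_s': 0.0, 'joints': array([ 6.39663666e+01,  1.79927255e+01,  2.57646282e+00,  7.46896379e+01,
       -1.52366029e-03,  8.20003068e+01]), 'joint_vel': array([ 0.05900378, -0.01631025, -0.05778049,  0.03496901, -0.00206671,
        0.03637089]), 'joint_torque': array([ 1.45755250e-03, -4.80623102e+01,  2.98534244e+01,  1.90501084e-02,
       -1.17080031e-04,  8.57524356e-06]), 'eef_pos': array([0.17781136, 0.54628104, 0.23038612]), 'tool_rot': array([-1.79894918e+02, -1.32291182e-02,  1.61966049e+02]), 'force': array([ 0.36446992, -0.24489718, -0.03879884]), 'ft_torque': array([-0.04774665, -0.0365937 , -0.07454782]), 'grasp_force': 0.0, 'width': 0.08538741152734855}
top block 0.86 [163.1, 242.4, 204.4, 294.8] 1685 [0.33  0.187 0.039]
top block 0.73 [84.4, 100.6, 143.0, 152.9] 1756 [0.717 0.391 0.039]
top block 0.23 [304.6, 189.5, 320.8, 226.8] 355 [ 0.497 -0.171  0.036]
top fence 0.91 [226.7, 123.0, 287.3, 146.3] 615 [ 0.708 -0.011  0.045]
top fence 0.35 [154.5, 99.8, 339.0, 257.7] 18275 [ 0.587 -0.005  0.02 ]
top fence 0.22 [395.1, 157.2, 423.4, 181.5] 601 [ 0.604 -0.425  0.087]
top plate 0.56 [153.2, 97.1, 343.1, 254.8] 18026 [ 0.587 -0.007  0.02 ]
top plate 0.22 [226.6, 120.2, 290.6, 145.7] 664 [ 0.707 -0.017  0.045]
top collet 0.62 [311.2, 150.0, 329.0, 165.7] 166 [ 0.635 -0.186  0.07 ]
top v_block 0.86 [156.5, 185.9, 182.1, 207.6] 306 [0.52  0.221 0.046]
top step_block 0.8 [182.9, 120.3, 200.9, 134.9] 269 [0.721 0.167 0.045]
top tin 0.67 [395.5, 158.1, 421.6, 183.0] 614 [ 0.604 -0.426  0.087]
side block 0.82 [250.0, 98.9, 291.1, 126.5] 736 [0.714 0.377 0.034]
side block 0.76 [154.0, 150.7, 201.2, 184.0] 1051 [0.328 0.165 0.036]
side block 0.67 [245.7, 159.9, 290.0, 188.8] 1095 [0.584 0.034 0.056]
side fence 0.79 [299.5, 160.9, 319.1, 203.8] 411 [ 0.702 -0.029  0.043]
```

Run:
```python
from h import *
a=np.load("top0.npz")["im"];cv2.imwrite("pics/t1.png",cv2.resize(a[80:310,70:440],None,fx=2.1,fy=2.1,interpolation=cv2.INTER_CUBIC)[:,:,::-1])
```

```text
(no output)
```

View pics/t1.png

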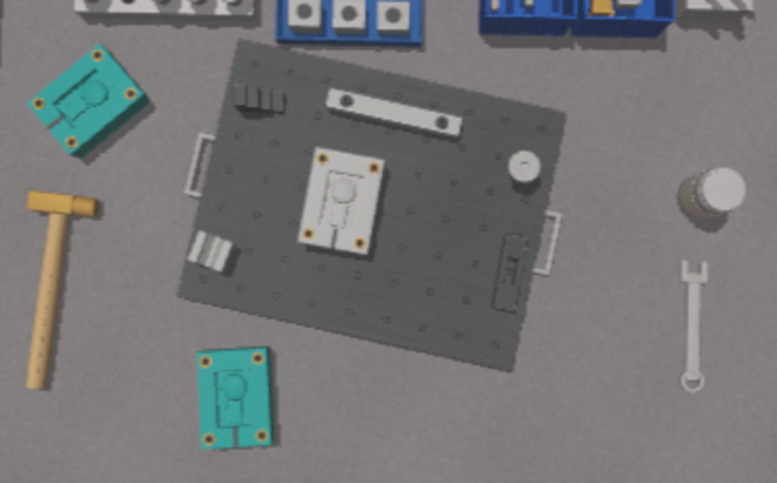

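View pics/side0.png

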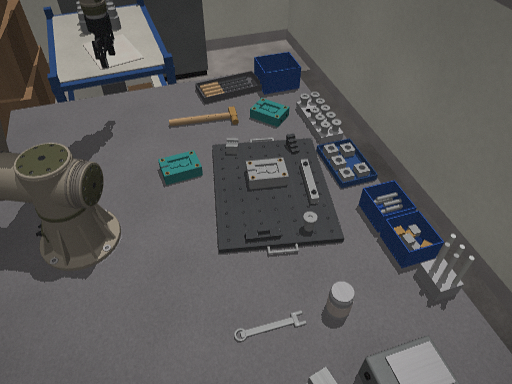

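The top view shows three possible blocks: the silver one on the plate at top pixel (233,175), and two turquoise look-alikes at (112,127) and (182,269). I choose the silver one. The fence is at about (257,134), up and to the right of it.

```bash
cat >> h.py <<'E'
def zr(W,d,lo,hi,c,r):
    return (d>0)&(W[...,2]>lo)&(W[...,2]<hi)&(np.hypot(W[...,0]-c[0],W[...,1]-c[1])<r)
def biggest(m):
    n,l,s,_=cv2.connectedComponentsWithStats(m.astype(np.uint8));return l==1+np.argmax(s[1:,4])
def fitrect(W,m,z):
    # sides from pixel mask, projected on plane z
    c=W[m][:,:2]*1000
    r=cv2.minAreaRect(c.astype(np.float32));return r
def fence_frame():
    return np.load("fence.npy")
def show(name,r):
    print(name,"c",np.round(r[0],1),"size",np.round(r[1],1),"ang",round(r[2],1),"\n",cv2.boxPoints(r).round(1).tolist())
E
python3 - <<'E'
from h import *
z=np.load("top0.npz");im,d=z["im"],z["d"];W=cloud("top",d)
b=biggest(zr(W,d,.05,.07,(.60,.04),.1));show("block",fitrect(W,b,.06))
print(np.percentile(W[b][:,2],[5,50,95]))
f=biggest(zr(W,d,.038,.06,(.708,-.011),.11));show("fence",fitrect(W,f,.045))
p=biggest(zr(W,d,.012,.03,(.587,-.005),.33));show("plate",fitrect(W,p,.02))
for n,c,r,lo in(("step",(.721,.167),.05,.028),("v",(.52,.221),.05,.028),("strap",(.497,-.171),.07,.028),("collet",(.635,-.186),.04,.03)):
    show(n,fitrect(W,biggest(zr(W,d,lo,.09,c,r)),0))
print(camera_model("top"))
E
```

```text
block c [588.2  52.2] size [ 90.4 125.4] ang 80.5 
 [[518.7999877929688, 18.0], [642.5, -2.799999952316284], [657.5, 86.4000015258789], [533.7999877929688, 107.19999694824219]]
[0.05185591 0.05929542 0.06318146]
fence c [708.8 -15.2] size [179.4  26.5] ang 78.4 
 [[677.7999877929688, -100.4000015258789], [703.7999877929688, -105.69999694824219], [739.9000244140625, 70.0], [713.9000244140625, 75.30000305175781]]
plate c [589.8   9.8] size [507.5 360.7] ang 78.2 
 [[361.5, -201.6999969482422], [714.5, -275.3999938964844], [818.2000122070312, 221.3000030517578], [465.20001220703125, 295.1000061035156]]
step c [724.5 164. ] size [29.6 57.2] ang 1.0 
 [[709.2999877929688, 192.39999389648438], [710.2999877929688, 135.1999969482422], [739.7999877929688, 135.6999969482422], [738.7999877929688, 192.89999389648438]]
v c [520.1 220.9] size [45.9 40. ] ang 69.7 
 [[493.3999938964844, 206.3000030517578], [530.7999877929688, 192.39999389648438], [546.7999877929688, 235.39999389648438], [509.29998779296875, 249.3000030517578]]
strap c [ 498. -173.] size [30.5 99.5] ang 79.9 
 [[446.3999938964844, -179.3000030517578], [544.4000244140625, -196.6999969482422], [549.7000122070312, -166.6999969482422], [451.70001220703125, -149.1999969482422]]
collet c [ 635.3 -184.8] size [38.8 39.3] ang 68.7 
 [[610.0, -195.8000030517578], [646.5999755859375, -210.10000610351562], [660.7000122070312, -173.89999389648438], [624.0999755859375, -159.60000610351562]]
{'intrinsics': array([[388.07414078,   0.        , 260.12624898],
       [  0.        , 388.07414078, 192.44130317],
       [  0.        ,   0.        ,   1.        ]]), 'R': array([[ 0.01312636, -0.99962646,  0.02397145],
       [-0.99801211, -0.0145755 , -0.06131384],
       [ 0.06164033, -0.02311897, -0.99783064]]), 't': array([-0.03284562,  0.54401959,  1.08437516])}
```

Run:
```python
from h import *
a=np.load("top0.npz")["im"];cv2.imwrite("pics/t2.png",cv2.resize(a[110:215,190:310],None,fx=5,fy=5,interpolation=cv2.INTER_CUBIC)[:,:,::-1])
```

```text
(no output)
```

View pics/t2.png

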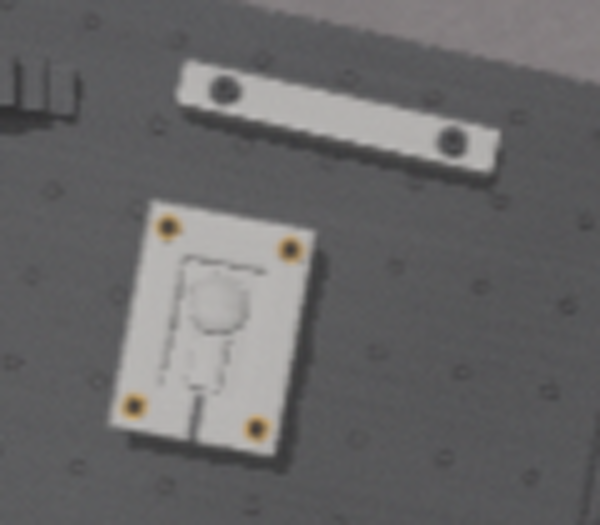

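The crop confirms it: a silver block with gold corner screws, centre at about (213,328) in the crop, its long axis nearly perpendicular to the fence. It needs about 88° anticlockwise. I'll turn the tool so its x = −fence x and its y = +fence y, then approach with the fingers shut.

Emit:
carry_out(series=[[[255,0,0,0,0,0,-6.3],[255,-2.48,-1.82,0,0,0,0],[255,-2.48,-1.82,0,0,0,0],[255,-2.48,-1.82,0,0,0,0],[255,-2.48,-1.82,0,0,0,0],[255,-2.48,-1.82,0,0,0,0],[255,-2.48,-1.82,0,0,0,0],[255,-2.48,-1.82,0,0,0,0]]])

```text
time_s: 1.27
eef_pos: [0.3229, 0.3856, 0.2315]
tool_rot: [180.0, 0.0, 168.3]
force: [0.1, -0.3, -0.2]
width: -0.0001
grasp_force: 0.0
```

Emit:
carry_out(series=[[[255,-2.48,-1.82,0,0,0,0],[255,-2.48,-1.82,0,0,0,0],[255,-2.48,-1.82,0,0,0,0],[255,-2.48,-1.82,0,0,0,0],[255,-2.48,-1.82,0,0,0,0],[255,-2.48,-1.82,0,0,0,0],[255,-2.48,-1.82,0,0,0,0],[255,-2.48,-1.82,0,0,0,0]]])

```text
time_s: 1.93
eef_pos: [0.4876, 0.2025, 0.2315]
tool_rot: [180.0, 0.0, 168.3]
force: [0.7, 0.9, -0.4]
width: -0.0002
grasp_force: 0.0
```

Emit:
carry_out(series=[[[255,-2.48,-1.82,0,0,0,0],[255,-2.48,-1.82,0,0,0,0],[255,-2.48,-1.82,0,0,0,0],[255,0,0,3,0,0,0],[255,0,0,3,0,0,0],[255,0,0,3,0,0,0],[255,0,0,3,0,0,0],[255,0,0,0,0,0,0]]])

```text
time_s: 2.6
eef_pos: [0.5442, 0.1346, 0.1055]
tool_rot: [-179.8, -0.6, 168.2]
force: [-1.5, 0.1, -0.4]
width: 0.0001
grasp_force: 0.0
```

```bash
cat >> h.py <<'E'
F=np.array([696.5,-12.7]);A=np.radians(-11.7);ex=np.array([np.cos(A),np.sin(A)]);ey=np.array([-ex[1],ex[0]])
def fc(p):
    q=np.asarray(p)[...,:2]-F;return np.stack([q@ex,q@ey],-1)
def look(tag=None):
    s=sensors.get_state();p=fc(s["eef_pos"]*1000)
    print("t",round(s["time_s"],2),"tcp f",p.round(1),"z",round(s["eef_pos"][2]*1000,1),"rpy",s["tool_rot"].round(1),"w",round(s["width"],4),"F",s["force"].round(1))
    im,d=read_camera("top");W=cloud("top",d)
    if tag: cv2.imwrite(f"pics/{tag}.png",cv2.resize(im[100:220,170:330],None,fx=4,fy=4,interpolation=cv2.INTER_CUBIC)[:,:,::-1])
    X=fc(W*1000)
    m=(d>0)&(W[...,2]>.045)&(W[...,2]<.068)&(X[...,0]<-0)&(X[...,0]>-230)&(abs(X[...,1])<140)
    m=biggest(m); r=cv2.minAreaRect(X[m].astype(np.float32))
    show("block(fence frame)",r)
    return im,d,W,X
E
python3 -c "
from h import *
look()"
```

```text
t 2.6 tcp f [-179.   113.3] z 105.5 rpy [-179.8   -0.6  168.2] w 0.0001 F [-1.5  0.1 -0.4]
block(fence frame) c [-119.4   41.3] size [125.2  90. ] ang 2.1 
 [[-183.5, 84.0], [-180.3000030517578, -5.900000095367432], [-55.20000076293945, -1.399999976158142], [-58.400001525878906, 88.5]]
```

Emit:
carry_out(series=[[[255,0,0,2.7,0,0,0],[255,0,0,2.7,0,0,0],[255,0,0,2.7,0,0,0],[255,0,0,0,0,0,0],[255,0,-0.4,0,0,0,0],[255,0,-0.4,0,0,0,0],[255,0,-0.4,0,0,0,0],[255,0,-0.4,0,0,0,0]]])

```text
time_s: 3.32
eef_pos: [0.5471, 0.1199, 0.0327]
tool_rot: [179.8, 0.2, 168.3]
force: [-0.6, 6.8, 3.7]
width: -0.0001
grasp_force: 3.5
```

Emit:
carry_out(series=[[[255,0,-0.4,0,0,0,0],[255,0,-0.4,0,0,0,0],[255,0,-0.4,0,0,0,0],[255,0,-0.4,0,0,0,0],[255,0,-0.4,0,0,0,0],[255,0,-0.4,0,0,0,0],[255,0,-0.4,0,0,0,0],[255,0,0,0,0,0,0]]])

```text
time_s: 3.98
eef_pos: [0.5396, 0.0929, 0.0319]
tool_rot: [179.8, 0.0, 168.3]
force: [-1.2, 4.8, 2.1]
width: -0.0001
grasp_force: 2.5
```

```bash
python3 -c "
from h import *
look('p1')"
```

```text
t 3.98 tcp f [-175.1   71.6] z 31.9 rpy [179.8   0.  168.3] w -0.0001 F [-1.2  4.8  2.1]
block(fence frame) c [-110.5   18.2] size [125.3  74.7] ang 17.5 
 [[-181.39999389648438, 34.900001525878906], [-158.89999389648438, -36.29999923706055], [-39.5, 1.399999976158142], [-62.0, 72.5999984741211]]
```

Emit:
carry_out(series=[[[255,0,1.2,0,0,0,0],[255,0,0,-3.75,0,0,0],[255,0,0,-3.75,0,0,0],[255,-2.85,-2.41,0,0,0,0],[255,-2.85,-2.41,0,0,0,0],[255,-2.85,-2.41,0,0,0,0],[255,-2.85,-2.41,0,0,0,0],[255,-2.85,-2.41,0,0,0,0]]])

```text
time_s: 4.7
eef_pos: [0.6587, -0.0442, 0.1066]
tool_rot: [-180.0, 0.1, 168.3]
force: [0.6, 0.5, 0.0]
width: -0.0002
grasp_force: 0.0
```

Emit:
carry_out(series=[[[255,0,0,0,0,0,0],[255,0,0,2.5,0,0,0],[255,0,0,2.5,0,0,0],[255,0,0,2.5,0,0,0],[255,0.16,0.36,0,0,0,0],[255,0.16,0.36,0,0,0,0],[255,0.16,0.36,0,0,0,0],[255,0.16,0.36,0,0,0,0]]])

```text
time_s: 5.37
eef_pos: [0.6552, -0.0271, 0.0327]
tool_rot: [180.0, 0.2, 168.3]
force: [0.5, 1.0, -0.3]
width: 0.0002
grasp_force: 0.0
```

Emit:
carry_out(series=[[[255,0.16,0.36,0,0,0,0],[255,0.16,0.36,0,0,0,0],[255,0.16,0.36,0,0,0,0],[255,0.16,0.36,0,0,0,0],[255,0.16,0.36,0,0,0,0],[255,0.16,0.36,0,0,0,0],[255,0.16,0.36,0,0,0,0],[255,0,0,0,0,0,0]]])

```text
time_s: 6.03
eef_pos: [0.6501, -0.0015, 0.0318]
tool_rot: [-179.9, 0.3, 168.2]
force: [2.8, -4.7, 1.9]
width: -0.0003
grasp_force: 2.3
```

```bash
python3 -c "
from h import *
look('p2')"
```

```text
t 6.03 tcp f [-47.7   1.5] z 31.8 rpy [-179.9    0.3  168.2] w -0.0003 F [ 2.8 -4.7  1.9]Traceback (most recent call last):
  File "<string>", line 3, in <module>
    look('p2')
    ~~~~^^^^^^
  File "h.py", line 33, in look
    m=biggest(m); r=cv2.minAreaRect(X[m].astype(np.float32))
  File "h.py", line 14, in biggest
    n,l,s,_=cv2.connectedComponentsWithStats(m.astype(np.uint8));return l==1+np.argmax(s[1:,4])
                                                                             ~~~~~~~~~^^^^^^^^^
    return _wrapfunc(a, 'argmax', axis=axis, out=out, **kwds)
    return bound(*args, **kwds)
ValueError: attempt to get argmax of an empty sequence
```

View pics/p2.png

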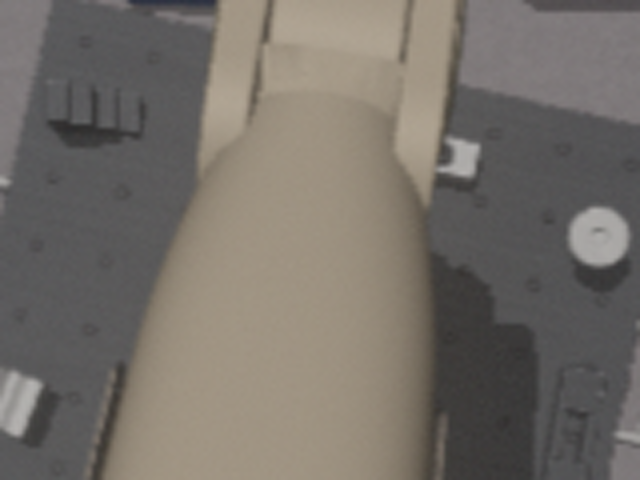

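The arm hides the block in this view, so I'll go to the next standoff and look from there.

Emit:
carry_out(series=[[[255,0,-1.2,0,0,0,0],[255,0,0,-3.75,0,0,0],[255,0,0,-3.75,0,0,0],[255,3.11,2.11,0,0,0,0],[255,3.11,2.11,0,0,0,0],[255,3.11,2.11,0,0,0,0],[255,3.11,2.11,0,0,0,0],[255,3.11,2.11,0,0,0,0]]])

```text
time_s: 6.75
eef_pos: [0.5123, 0.1229, 0.1051]
tool_rot: [180.0, -0.1, 168.2]
force: [0.3, 0.6, -0.2]
width: -0.0001
grasp_force: 0.0
```

```bash
python3 -c "
from h import *
look('p3')
read_camera('side');im,d=read_camera('side');cv2.imwrite('pics/s3.png',im[:,:,::-1])"
```

```text
t 6.75 tcp f [-207.9   95.4] z 105.1 rpy [ 1.800e+02 -1.000e-01  1.682e+02] w -0.0001 F [ 0.3  0.6 -0.2]
block(fence frame) c [-119.4   32.4] size [125.5  90. ] ang 24.4 
 [[-195.10000610351562, 47.400001525878906], [-158.0, -34.5], [-43.70000076293945, 17.299999237060547], [-80.9000015258789, 99.30000305175781]]
```

Emit:
carry_out(series=[[[255,0.6,0,2.5,0,0,0],[255,0,0,2.5,0,0,0],[255,0,0,2.5,0,0,0],[255,-0.29,-0.41,0,0,0,0],[255,-0.29,-0.41,0,0,0,0],[255,-0.29,-0.41,0,0,0,0],[255,-0.29,-0.41,0,0,0,0],[255,-0.29,-0.41,0,0,0,0]]])

```text
time_s: 7.57
eef_pos: [0.5206, 0.0997, 0.0319]
tool_rot: [180.0, 0.2, 168.2]
force: [-0.0, 0.1, -0.7]
width: 0.0002
grasp_force: 0.0
```

Emit:
carry_out(series=[[[255,-0.29,-0.41,0,0,0,0],[255,-0.29,-0.41,0,0,0,0],[255,-0.29,-0.41,0,0,0,0],[255,-0.29,-0.41,0,0,0,0],[255,-0.29,-0.41,0,0,0,0],[255,-0.29,-0.41,0,0,0,0],[255,-0.29,-0.41,0,0,0,0],[255,-0.29,-0.41,0,0,0,0]]])

```text
time_s: 8.23
eef_pos: [0.5316, 0.0651, 0.0298]
tool_rot: [179.9, -0.4, 168.3]
force: [-7.5, 5.9, 2.2]
width: 0.0002
grasp_force: 4.0
```

```bash
python3 -c "
from h import *
look('p4')"
```

```text
t 8.23 tcp f [-177.2   42.7] z 29.8 rpy [179.9  -0.4 168.3] w 0.0002 F [-7.5  5.9  2.2]
block(fence frame) c [-96.1  10.4] size [125.   62.6] ang 38.8 
 [[-164.5, -4.300000190734863], [-125.30000305175781, -53.20000076293945], [-27.799999237060547, 25.100000381469727], [-67.0, 74.0]]
```

Emit:
carry_out(series=[[[255,0.9,1.2,0,0,0,0],[255,0,0,-3.75,0,0,0],[255,0,0,-3.75,0,0,0],[255,-3.15,-1.49,0,0,0,0],[255,-3.15,-1.49,0,0,0,0],[255,-3.15,-1.49,0,0,0,0],[255,-3.15,-1.49,0,0,0,0],[255,-3.15,-1.49,0,0,0,0]]])

```text
time_s: 8.95
eef_pos: [0.6689, -0.0289, 0.106]
tool_rot: [180.0, 0.1, 168.3]
force: [0.9, -0.2, -0.1]
width: -0.0002
grasp_force: 0.0
```

Emit:
carry_out(series=[[[255,0,0,0,0,0,0],[255,0,0,2.5,0,0,0],[255,0,0,2.5,0,0,0],[255,0,0,2.5,0,0,0],[255,0.3,0.4,0,0,0,0],[255,0.3,0.4,0,0,0,0],[255,0.3,0.4,0,0,0,0],[255,0.3,0.4,0,0,0,0]]])

```text
time_s: 9.62
eef_pos: [0.6601, -0.0089, 0.0326]
tool_rot: [180.0, 0.2, 168.3]
force: [-0.6, 0.1, 0.1]
width: 0.0002
grasp_force: 0.0
```

Emit:
carry_out(series=[[[255,0.3,0.4,0,0,0,0],[255,0.3,0.4,0,0,0,0],[255,0.3,0.4,0,0,0,0],[255,0.3,0.4,0,0,0,0],[255,0,0,0,0,0,0],[255,-0.6,-0.8,0,0,0,0],[255,0,0,-3.75,0,0,0],[255,0,0,-3.75,0,0,0]]])

```text
time_s: 10.28
eef_pos: [0.652, -0.0007, 0.1035]
tool_rot: [-180.0, -0.4, 168.2]
force: [1.0, -0.1, 0.6]
width: -0.0002
grasp_force: 0.0
```

Emit:
carry_out(series=[[[255,3.4,1.06,0,0,0,0],[255,3.4,1.06,0,0,0,0],[255,3.4,1.06,0,0,0,0],[255,3.4,1.06,0,0,0,0],[255,3.4,1.06,0,0,0,0],[255,0,0,0,0,0,0],[255,0,0,0,0,0,0],[255,0,0,0,0,0,0]]])

```text
time_s: 10.95
eef_pos: [0.4998, 0.0859, 0.106]
tool_rot: [180.0, 0.1, 168.3]
force: [-0.3, -0.1, -0.3]
width: -0.0
grasp_force: 0.0
```

```bash
python3 -c "
from h import *
look('p5')"
```

```text
t 10.95 tcp f [-212.6   56.7] z 106.0 rpy [1.800e+02 1.000e-01 1.683e+02] w -0.0 F [-0.3 -0.1 -0.3]
block(fence frame) c [-112.1   25.7] size [125.2  89.5] ang 46.3 
 [[-187.8000030517578, 11.399999618530273], [-123.0999984741211, -50.5], [-36.5, 40.0], [-101.19999694824219, 101.9000015258789]]
```

Emit:
carry_out(series=[[[255,0,-0.3,2.5,0,0,0],[255,0,0,2.5,0,0,0],[255,0,0,2.5,0,0,0],[255,-0.42,-0.27,0,0,0,0],[255,-0.42,-0.27,0,0,0,0],[255,-0.42,-0.27,0,0,0,0],[255,-0.42,-0.27,0,0,0,0],[255,-0.42,-0.27,0,0,0,0]]])

```text
time_s: 11.67
eef_pos: [0.5185, 0.0649, 0.0319]
tool_rot: [180.0, 0.2, 168.2]
force: [-0.8, -0.1, 1.0]
width: -0.0001
grasp_force: 0.0
```

Emit:
carry_out(series=[[[255,-0.42,-0.27,0,0,0,0],[255,-0.42,-0.27,0,0,0,0],[255,-0.42,-0.27,0,0,0,0],[255,-0.42,-0.27,0,0,0,0],[255,-0.42,-0.27,0,0,0,0],[255,-0.42,-0.27,0,0,0,0],[255,-0.42,-0.27,0,0,0,0],[255,-0.42,-0.27,0,0,0,0]]])

```text
time_s: 12.33
eef_pos: [0.5408, 0.0384, 0.0296]
tool_rot: [180.0, -0.4, 168.3]
force: [-8.1, 2.5, 2.1]
width: -0.0001
grasp_force: 4.1
```

```bash
python3 -c "
from h import *
look('p6')"
```

```text
t 12.33 tcp f [-162.8   18.5] z 29.6 rpy [180.   -0.4 168.3] w -0.0001 F [-8.1  2.5  2.1]
block(fence frame) c [-35.7  44.4] size [22.9 46.5] ang 5.4 
 [[-49.29999923706055, 66.4000015258789], [-44.900001525878906, 20.100000381469727], [-22.200000762939453, 22.299999237060547], [-26.5, 68.5999984741211]]
```

Emit:
carry_out(series=[[[255,1.2,0.8,0,0,0,0],[255,0,0,-3.75,0,0,0],[255,0,0,-3.75,0,0,0],[255,1.9,0.6,0,0,0,0],[255,1.9,0.6,0,0,0,0],[255,0,0,0,0,0,0],[255,0,0,0,0,0,0],[255,0,0,0,0,0,0]]])

```text
time_s: 13.05
eef_pos: [0.5003, 0.0676, 0.1058]
tool_rot: [180.0, 0.1, 168.3]
force: [0.8, 0.5, -0.2]
width: -0.0001
grasp_force: 0.0
```

```bash
python3 -c "
from h import *
look('p7')"
```

```text
t 13.05 tcp f [-208.4   38.9] z 105.8 rpy [1.800e+02 1.000e-01 1.683e+02] w -0.0001 F [ 0.8  0.5 -0.2]
block(fence frame) c [-91.9  20.7] size [125.  90.] ang 61.8 
 [[-161.10000610351562, -13.100000381469727], [-81.80000305175781, -55.599998474121094], [-22.700000762939453, 54.5], [-102.0, 97.0999984741211]]
```

Emit:
carry_out(series=[[[255,0,-0.8,2.5,0,0,0],[255,0,0,2.5,0,0,0],[255,0,0,2.5,0,0,0],[255,-0.76,-0.25,0,0,0,0],[255,-0.76,-0.25,0,0,0,0],[255,-0.76,-0.25,0,0,0,0],[255,-0.76,-0.25,0,0,0,0],[255,-0.76,-0.25,0,0,0,0]]])

```text
time_s: 13.77
eef_pos: [0.5356, 0.0388, 0.0319]
tool_rot: [180.0, 0.2, 168.2]
force: [-0.5, 0.1, 0.6]
width: -0.0001
grasp_force: 0.0
```

Emit:
carry_out(series=[[[255,-0.48,-0.15,0,0,0,0],[255,-0.48,-0.15,0,0,0,0],[255,-0.48,-0.15,0,0,0,0],[255,-0.48,-0.15,0,0,0,0],[255,-0.48,-0.15,0,0,0,0],[255,-0.48,-0.15,0,0,0,0],[255,-0.48,-0.15,0,0,0,0],[255,-0.48,-0.15,0,0,0,0]]])

```text
time_s: 14.43
eef_pos: [0.5636, 0.0206, 0.0293]
tool_rot: [-180.0, -0.5, 168.3]
force: [-9.6, 1.4, 3.7]
width: 0.0002
grasp_force: 4.3
```

Emit:
carry_out(series=[[[255,1.5,0.3,0,0,0,0],[255,0,0,-3.75,0,0,0],[255,0,0,-3.75,0,0,0],[255,2.0,0.8,0,0,0,0],[255,2.0,0.8,0,0,0,0],[255,0,0,0,0,0,0],[255,0,0,0,0,0,0],[255,0,0,0,0,0,0]]])

```text
time_s: 15.1
eef_pos: [0.5188, 0.0497, 0.1057]
tool_rot: [180.0, 0.1, 168.3]
force: [-0.4, -0.0, -0.1]
width: -0.0002
grasp_force: 0.0
```

```bash
python3 -c "
from h import *
look('p8')"
```

```text
t 15.1 tcp f [-186.7   25.1] z 105.7 rpy [1.800e+02 1.000e-01 1.683e+02] w -0.0002 F [-0.4 -0.  -0.1]
block(fence frame) c [-69.1  19.9] size [125.7  89.9] ang 73.3 
 [[-130.3000030517578, -27.399999618530273], [-44.20000076293945, -53.29999923706055], [-8.0, 67.0999984741211], [-94.0, 93.0]]
```

The last push slid the block more than it turned it, and one corner is now 8 mm from the fence. I'll switch to the +y short end at its robot-side corner, which turns the block anticlockwise and moves that near corner away from the fence.

Emit:
carry_out(series=[[[255,-2.83,2.59,0,0,0,0],[255,-2.83,2.59,0,0,0,0],[255,-2.83,2.59,0,0,0,0],[255,-2.83,2.59,0,0,0,0],[255,0,0,0,0,0,0],[255,0,0,2.5,0,0,0],[255,0,0,2.5,0,0,0],[255,0,0,2.5,0,0,0]]])

```text
time_s: 15.82
eef_pos: [0.6511, 0.1279, 0.0289]
tool_rot: [180.0, 0.0, 168.2]
force: [0.4, -0.0, -0.6]
width: 0.0004
grasp_force: 0.0
```

Emit:
carry_out(series=[[[255,0.05,-0.4,0,0,0,0],[255,0.05,-0.4,0,0,0,0],[255,0.05,-0.4,0,0,0,0],[255,0.05,-0.4,0,0,0,0],[255,0.05,-0.4,0,0,0,0],[255,0.05,-0.4,0,0,0,0],[255,0.05,-0.4,0,0,0,0],[255,0.05,-0.4,0,0,0,0]]])

```text
time_s: 16.48
eef_pos: [0.641, 0.1001, 0.0321]
tool_rot: [179.6, 0.2, 168.3]
force: [0.2, 9.6, 2.2]
width: -0.0001
grasp_force: 4.6
```

Emit:
carry_out(series=[[[255,0,-0.4,0,0,0,0],[255,0,-0.4,0,0,0,0],[255,0,0,0,0,0,0],[255,0,1.5,0,0,0,0],[255,0,0,-3.75,0,0,0],[255,0,0,-3.75,0,0,0],[255,0,2.5,0,0,0,0],[255,0,0,0,0,0,0]]])

```text
time_s: 17.15
eef_pos: [0.6491, 0.1324, 0.1095]
tool_rot: [179.8, 0.4, 168.4]
force: [-0.5, -0.5, -0.8]
width: -0.0
grasp_force: 0.0
```

```bash
python3 -c "
from h import *
look('p9')"
```

```text
t 17.15 tcp f [-75.8 132.5] z 109.5 rpy [179.8   0.4 168.4] w -0.0 F [-0.5 -0.5 -0.8]
block(fence frame) c [-68.4   6.7] size [124.4  90.5] ang 76.4 
 [[-127.0, -43.099998474121094], [-39.0, -64.4000015258789], [-9.800000190734863, 56.599998474121094], [-97.80000305175781, 77.9000015258789]]
```

Friction at the contact spoiled the turn: the fingertip has to follow the arc of the corner, which here means pushing diagonally toward −fx, −fy.

Emit:
carry_out(series=[[[255,-1.2,-2.5,0,0,0,0],[255,0,0,0,0,0,0],[255,0,0,2.5,0,0,0],[255,0,0,2.5,0,0,0],[255,0,0,2.5,0,0,0],[255,0.28,-0.28,0,0,0,0],[255,0.28,-0.28,0,0,0,0],[255,0.28,-0.28,0,0,0,0]]])

```text
time_s: 17.87
eef_pos: [0.6426, 0.0953, 0.0309]
tool_rot: [-180.0, -0.0, 168.3]
force: [0.3, -0.6, 0.6]
width: 0.0003
grasp_force: 0.0
```

Emit:
carry_out(series=[[[255,0.28,-0.28,0,0,0,0],[255,0.28,-0.28,0,0,0,0],[255,0.28,-0.28,0,0,0,0],[255,0.28,-0.28,0,0,0,0],[255,0.28,-0.28,0,0,0,0],[255,0.28,-0.28,0,0,0,0],[255,0.28,-0.28,0,0,0,0],[255,0,0,0,0,0,0]]])

```text
time_s: 18.53
eef_pos: [0.6207, 0.0814, 0.0322]
tool_rot: [179.8, 0.2, 168.3]
force: [1.2, 5.8, 2.6]
width: -0.0001
grasp_force: 2.3
```

Emit:
carry_out(series=[[[255,-0.7,1.3,0,0,0,0],[255,0,0,-3.75,0,0,0],[255,0,0,-3.75,0,0,0],[255,0,2.5,0,0,0,0],[255,0,0,0,0,0,0],[255,0,0,0,0,0,0],[255,0,0,0,0,0,0],[255,0,0,0,0,0,0]]])

```text
time_s: 19.2
eef_pos: [0.6333, 0.1155, 0.1046]
tool_rot: [-179.9, -0.1, 168.2]
force: [0.3, -0.7, -0.1]
width: 0.0006
grasp_force: 0.0
```

```bash
python3 -c "
from h import *
look('p10')"
```

```text
t 19.2 tcp f [-87.9 112.7] z 104.6 rpy [-1.799e+02 -1.000e-01  1.682e+02] w 0.0006 F [ 0.3 -0.7 -0.1]
block(fence frame) c [-70.9  -2.8] size [125.   90.7] ang 87.1 
 [[-119.30000305175781, -62.900001525878906], [-28.700000762939453, -67.5], [-22.399999618530273, 57.29999923706055], [-113.0, 61.900001525878906]]
```

Emit:
carry_out(series=[[[0,1.63,-2.9,0,0,0,0],[0,1.63,-2.9,0,0,0,0],[0,1.63,-2.9,0,0,0,0],[0,1.63,-2.9,0,0,0,0],[0,0,0,0,0,0,0],[0,0,0,2.8,0,0,0],[0,0,0,2.8,0,0,0],[0,0,0,2.7,0,0,0]]])

```text
time_s: 19.92
eef_pos: [0.5472, 0.0152, 0.0217]
tool_rot: [180.0, 0.1, 168.2]
force: [0.4, -0.1, -0.3]
width: 0.0855
grasp_force: 0.0
```

Emit:
carry_out(series=[[[0,-0.36,0,0,0,0,0],[0,-0.36,0,0,0,0,0],[0,-0.36,0,0,0,0,0],[0,-0.36,0,0,0,0,0],[0,-0.36,0,0,0,0,0],[0,-0.36,0,0,0,0,0],[0,-0.36,0,0,0,0,0],[0,-0.36,0,0,0,0,0]]])

```text
time_s: 20.58
eef_pos: [0.5722, 0.01, 0.0223]
tool_rot: [-179.9, -0.3, 168.2]
force: [-8.2, -1.3, 3.2]
width: 0.0857
grasp_force: 3.9
```

Emit:
carry_out(series=[[[0,0,0,0,0,0,0],[0,0,0,0,0,0,0],[0,2.0,0,0,0,0,0],[0,0,0,-3.0,0,0,0],[0,0,0,-3.0,0,0,0],[0,3.0,0,0,0,0,0],[0,3.0,0,0,0,0,0],[0,0,0,0,0,0,0]]])

```text
time_s: 21.25
eef_pos: [0.4907, 0.0276, 0.0824]
tool_rot: [-180.0, -0.3, 168.3]
force: [-2.0, 0.3, -0.8]
width: 0.0855
grasp_force: 0.0
```

```bash
python3 -c "
from h import *
look('p11')"
```

```text
t 21.25 tcp f [-209.7   -2.3] z 82.4 rpy [-180.    -0.3  168.3] w 0.0855 F [-2.   0.3 -0.8]
block(fence frame) c [-67.9  -2.2] size [125.2  90.8] ang 90.0 
 [[-113.30000305175781, -64.69999694824219], [-22.5, -64.80000305175781], [-22.399999618530273, 60.400001525878906], [-113.19999694824219, 60.400001525878906]]
```

View pics/p11.png

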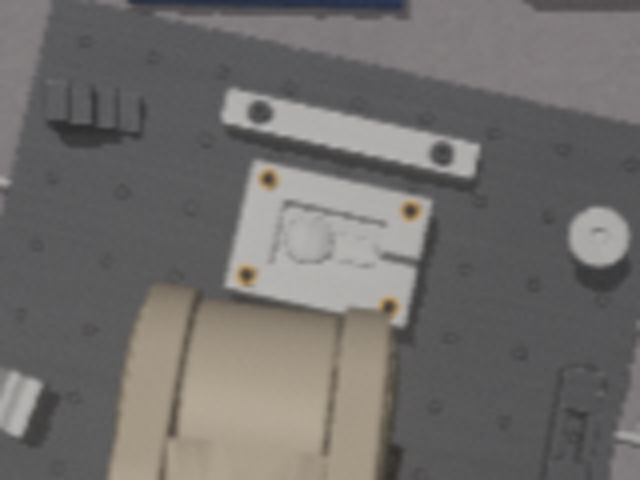

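The picture shows the block square to the fence, with its centre at about (330,243), the fence at about (350,135), and a 22 mm gap between them. The bystanders haven't moved. Now I'll push it up with both fingertips.

Emit:
carry_out(series=[[[0,-3.0,0,0,0,0,0],[0,-3.0,0,0,0,0,0],[0,0,0,3.0,0,0,0],[0,0,0,3.0,0,0,0],[0,-0.5,0,0,0,0,0],[0,-0.5,0,0,0,0,0],[0,-0.5,0,0,0,0,0],[0,-0.4,0,0,0,0,0]]])

```text
time_s: 21.97
eef_pos: [0.5742, 0.0103, 0.0237]
tool_rot: [180.0, -0.0, 168.3]
force: [-10.0, 2.4, 5.1]
width: 0.0855
grasp_force: 4.9
```

Emit:
carry_out(series=[[[0,-0.3,0,0,0,0,0],[0,-0.3,0,0,0,0,0],[0,-0.3,0,0,0,0,0],[0,-0.3,0,0,0,0,0],[0,-0.3,0,0,0,0,0],[0,-0.3,0,0,0,0,0],[0,-0.2,0,0,0,0,0],[0,-0.1,0,0,0,0,0]]])

```text
time_s: 22.63
eef_pos: [0.5922, 0.0066, 0.0233]
tool_rot: [180.0, -0.3, 168.3]
force: [-9.5, 2.1, 3.7]
width: 0.0856
grasp_force: 5.0
```

Emit:
carry_out(series=[[[0,-0.1,0,0,0,0,0],[0,0,0,0,0,0,0],[0,-0.1,0,0,0,0,0],[0,0,0,0,0,0,0],[0,-0.1,0,0,0,0,0],[0,0,0,0,0,0,0],[0,0,0,0,0,0,0],[0,0,0,0,0,0,0]]])

```text
time_s: 23.3
eef_pos: [0.5948, 0.0061, 0.0234]
tool_rot: [180.0, -0.3, 168.3]
force: [-9.5, 1.6, 3.0]
width: 0.0853
grasp_force: 4.7
```

Emit:
carry_out(series=[[[0,-0.1,0,0,0,0,0],[0,-0.1,0,0,0,0,0],[0,-0.1,0,0,0,0,0],[0,0,0,0,0,0,0],[0,0,0,0,0,0,0],[0,0,0,0,0,0,0],[0,0,0,0,0,0,0],[0,0,0,0,0,0,0]]])

```text
time_s: 23.97
eef_pos: [0.5963, 0.0058, 0.0232]
tool_rot: [180.0, -0.4, 168.3]
force: [-13.2, 2.1, 4.6]
width: 0.0853
grasp_force: 6.6
```

Force is rising, so it has reached the fence. I'll press slightly harder to seat it.

Emit:
carry_out(series=[[[0,-0.1,0,0,0,0,0],[0,-0.1,0,0,0,0,0],[0,-0.1,0,0,0,0,0],[0,-0.1,0,0,0,0,0],[0,0,0,0,0,0,0],[0,0,0,0,0,0,0],[0,0,0,0,0,0,0],[0,0,0,0,0,0,0]]])

```text
time_s: 24.63
eef_pos: [0.5961, 0.0058, 0.0224]
tool_rot: [-180.0, -0.9, 168.3]
force: [-21.3, 4.5, 10.2]
width: 0.0851
grasp_force: 10.9
```

Emit:
carry_out(series=[[[0,0.6,0,0,0,0,0],[0,2.0,0,0,0,0,0],[0,2.0,0,0,0,0,0],[0,0,0,-3.5,0,0,0],[0,0,0,-3.5,0,0,0],[0,3.5,0,-1,0,0,0],[0,3.5,0,-1,0,0,0],[0,0,0,0,0,0,0]]])

```text
time_s: 25.3
eef_pos: [0.4868, 0.0287, 0.1158]
tool_rot: [180.0, 0.0, 168.3]
force: [-1.0, -0.6, -0.4]
width: 0.0856
grasp_force: 0.0
```

Run:
```python
from h import *
im,d,W,X=look('p12')
f=biggest(zr(W,d,.038,.05,(.708,-.011),.11)&(X[...,0]>1));show("fence",cv2.minAreaRect(X[f].astype(np.float32)))
s,_=read_camera("side");cv2.imwrite("pics/s12.png",cv2.resize(s[140:260,200:360],None,fx=4,fy=4,interpolation=cv2.INTER_CUBIC)[:,:,::-1])
```

```text
t 25.3 tcp f [-213.8   -2. ] z 115.8 rpy [180.    0.  168.3] w 0.0856 F [-1.  -0.6 -0.4]
block(fence frame) c [-45.  -2.] size [124.9  89.9] ang 90.0 
 [[-90.0, -64.4000015258789], [-0.10000000149011612, -64.5], [-0.0, 60.400001525878906], [-89.9000015258789, 60.5]]
fence c [13.6  0.3] size [179.3  24.5] ang 89.9 
 [[1.2000000476837158, -89.30000305175781], [25.700000762939453, -89.4000015258789], [26.100000381469727, 89.9000015258789], [1.600000023841858, 90.0]]
```

View pics/p12.png

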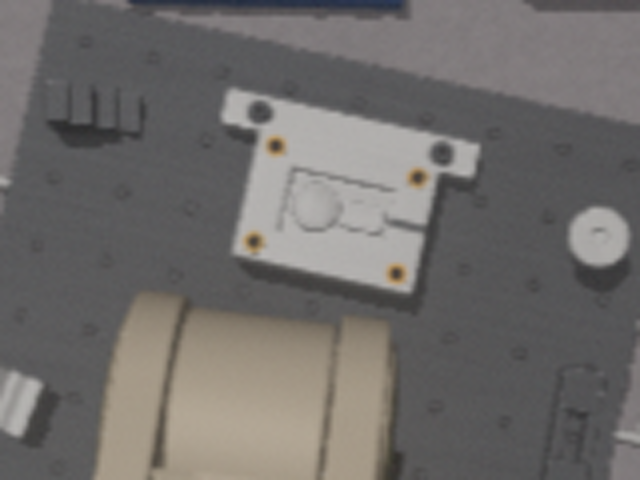

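View pics/s12.png

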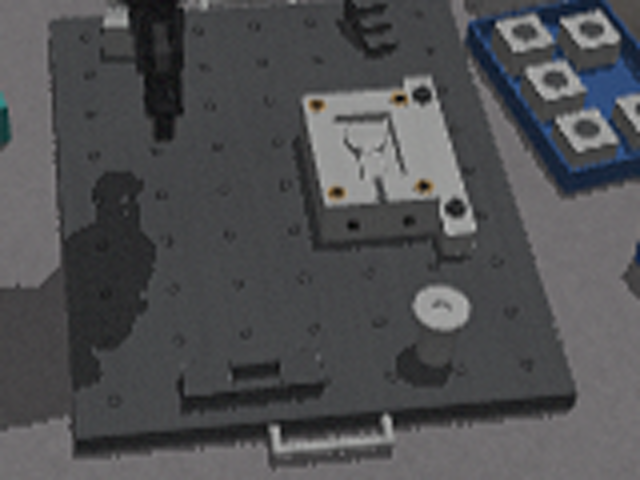

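Both views show the block's long side flat on the fence, with its centre at about (333,205) in the top crop. It lies between the fence's two ends, the bystanders haven't moved, and the robot is clear.

```bash
python3 -c "
from plant import job_done
print(job_done())"
```

```text
the job is handed in; nothing more can be done
None
```

The mould block now sits with a long side flat against the fence, 25 mm or more inside each end. No corner touched the fence while the block was askew (closest about 8 mm), the bystanders look unmoved, and I handed the job in at about 25 s.

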